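# Seat the S-hook in the rail's groove and hang the parts tray from it

## Task

Take the S-hook out of its wooden block, hang it over the rail and feel for the narrow groove in the bar with it, pressing gently, until the hook drops fully into the groove, and let go. Then hang the red parts tray by its arched handle on the hook's lower curl, so that both hang free and still. Be gentle with hook, rail and tray throughout, and leave the other things on the bench where they are.

Things in the scene. Friction and masses are not known exactly. Their poses are not given: they have to be found in the camera images.
- rail_stand: fixed stand: 90x310x12 mm base plate, two grey posts 270 mm apart along its y axis, blue heads 36x22x36 mm centred at the bar's height, carrying a level round steel bar along its y axis, 18 mm in diameter, 360 mm long. Origin: centre of the base's underside on the bench; z up, x away from the robot
- bar_mid (a point): point on the bar's axis midway between the posts, 275 mm above the stand's origin; axes as the stand's. The bar is clear from y = -124 to +124 mm. Somewhere from y = -30 to +30 mm lies a brass-coloured neck: a groove 16 mm wide, 4 mm deep, square shoulders, 10 mm in diameter. Its place is not measured: feel for it
- s_hook: S-hook of 8 mm round steel bar bent in its own x-z plane, 158 mm tall, 0.1 to 0.2 kg, standing upright in a slotted wooden block. Origin: under the lowest point of the lower curl, z up. The shank crosses from x -16, z 86 to x +16, z 42 mm. Hang it with its x axis like the stand's, so that the lower curl's tip faces the robot
- hook_tab (a point): middle of the yellow upright grip tab on top of the S-hook, 144 mm above its origin; the tab is 24 mm in x, 8 mm in y, and stands 30 mm above the top of the curl, from z = 128 to 158 mm; axes as the hook's
- hook_crown (a point): underside of the S-hook's upper curl at its crown (what rides on the bar), 120 mm above its origin. Riding on the full bar it is 284 mm above the stand's origin, in the groove 280 mm. The upper curl opens downward, 24 mm wide inside; its rear leg (+x side) flares outward and ends at x = 23, z = 96 mm: the bar passes in below it, from behind, through a gap 28 mm wide above the shank
- hook_curl (a point): inside bottom of the S-hook's lower curl, 8 mm above its origin, where the tray's handle must rest. The lower curl opens upward, 24 mm wide inside; its free tip, on the -x side, flares outward and ends at x = -23, z = 32 mm
- hook_block: fixed wooden block 60x40x36 mm with a slot along its x axis, 10 mm wide, 42 mm long, 30 mm deep between its cheeks, in which the hook's lower curl stands, its bottom 6 mm above the bench; origin: centre of its underside
- parts_tray: red open tray, 160 (x) x 56 (y) x 30 (z) mm, 0.12 to 0.22 kg, empty, with a fixed arched steel handle across its middle and a black upright grip tab at each end: 20 mm in x, 8 mm in y, centred at x = -68 and x = +68 mm, its top at z = 55 mm. Origin: centre of the underside, z up; x points away from the robot within about 20 degrees
- arch_top (a point): underside of the tray's arched handle at its top, 112 mm above the tray's origin; the arch is of 6 mm round bar in the plane x = 0, 46 mm wide inside; axes as the tray's
- tray_tab (a point): middle of the tray's near grip tab where it stands above the rim, x = -68, z = 45 mm from the tray's origin
- masking_tape: roll of brown tape lying flat, 86 mm across, 24 mm high; bystander, leave alone; origin: centre of the underside
- dial_indicator: round dial gauge lying flat, 102x57x21 mm; bystander, leave alone; origin: centre of the underside
- collet_1: steel collet standing upright, 36 mm across, 84 mm tall; bystander, leave alone; origin: centre of the underside
- collet_2: steel collet standing upright, 36 mm across, 84 mm tall; bystander, leave alone; origin: centre of the underside
- spare_cup_wheel: white cup-shaped grinding wheel lying flat, 101 mm across, 34 mm high; bystander, leave alone; origin: centre of the underside

How it is judged:
By the outcome, as a careful person would: the job done as asked, in the order asked, and still so for the second after the job is handed in, with the robot touching nothing.
It also fails if it takes over 72 s, if anything falls off the work surface, if the arm or the gripper's body presses on something with over 40 N, if the wrist force passes 120 N, or if a joint passes its speed limit or range.

## Robot

A 6-joint arm with a two-finger parallel gripper is mounted at the origin on a cart in front of the work surface, level with it; the furniture and walls round the work are solid. World frame = base frame: x ahead of the robot, y to its left, z up, the work surface at z = 0. Lengths are in mm, angles in rad, forces in N, time in s.
With the tool pointing down it reaches from about 350 to 1000 mm from the base axis. Payload 7.1 kg.
Tool frame: the origin (TCP) lies at the very end of the fingers, on their centre line; the grasp point (between the pads) lies 19 mm behind it (r.hold_point_z is the distance from the TCP to the grasp point, in mm); z points along the fingers, y is the line along which they close (so a half turn about z gives the same grasp; the last joint's range is limited). The gripper opens to 85 mm and grips with 20 to 120 N. Pads are 22 mm wide; open, the fingers measure 114 mm over their backs; the gripper's body (76 mm by 85 mm) begins 54 mm behind the grasp point. The pads swing forward as they close: fully open they stand 13 mm farther back than shut.
Start: joints at [-1.242, 0.423, 1.63, -0, 1.089, -0.019], TCP at [213.036, -587.555, 231.319] pointing down, gripper open.
Joint ranges: [-3, 3], [-0.9, 2.11], [0.09, 2.58], [-1.31, 4.45], [0.11, 2.69], [-2.54, 2.54]. Speed limits (rad/s): [2.39, 2.39, 3.01, 3.14, 3.14, 3.14].

## Interface

Orientations are given as a rotation vector (axis times angle).
In Python, from bench import r, optics, ticket gives the robot as it stands.
- The arm moves only by the shell command python3 -m inch 'ROWS' [FORCE]. ROWS is JSON, a list of rows, each a list of 7 numbers: the turn, a rotation vector about the world's x, y, z in degrees, then the shift along the world's x, y, z in m, then the opening, from 0 (shut) to 1 (fully open). In form: [[wx, wy, wz, tx, ty, tz, hand], ...]. A call has 1 to 12 rows; each row is the pose to reach, as a shift and turn from the pose commanded when the call began; what a row does not reach only later rows make up. A row lasts 1/8 s, in which the tool goes at most 62.5 mm and 10.7 degrees, less where a joint would pass 70% of its speed; a pose out of reach is approached as far as the arm can. A call with a gripper value outside its range is refused whole. The fingers move at their own pace and stop on an object; FORCE is the grip in N (left out, the last holds). Time passes only in rows, so rows that repeat a pose let the fingers close. It gives the time, the measured TCP pose, the force, the opening and the grip force at its end, in the units of the state.
- r.sense(): the state, without advancing time (a new reading comes with each control period).
- optics.grab_frame(name): name is "side" or "top"; returns the picture (480x640x3 uint8, red, green, blue); there is no depth.
- optics.get_calibration(name): a dict with "camera_matrix" (3x3 intrinsics, pixels), "extrinsics" (4x4, takes a point from world to camera coordinates). Camera axes: x right, y down, z forward; pixel columns grow to the right and rows downward; lengths in mm; the calibration is good to about 2 mm. A picture is of the moment at which its call begins. get_calibration takes no time and is no camera call.
- ticket.job_done(): hands the job in; it is judged then, once.
The state is a dict: "time": time; "joint_positions": joint angles; "qvel": joint speeds; "effort": joint torques, N m; "position": TCP position; "eef_rot": TCP orientation; "contact_force": force on the tool from outside, world axes, zero at the start; "torque": the same for the moment, N m; "width": opening from 0.0 (shut) to 1.0 (fully open); "gripper_force": force on a finger pad.
Only numpy, scipy, OpenCV 4.12 (cv2) and the standard library are available. Lean on these libraries where they do the work, as an engineer would, in place of code of your own. Each camera call takes 0.05 s, during which the arm holds its last target. There are 200 camera calls.

## Working session

There is one attempt and no reset: what is moved stays moved. The work goes in short steps, Python scripts to look and compute and a shell command to move; the robot and the scene stay as the last step left them, time stands still between calls to the robot, and variables do not carry over. Pictures are saved under pics/ and viewed, at most 10 in all, crops included, and the job is handed in when it is done.

```bash
mkdir -p pics; ls
python3 - <<'E'
from bench import r, optics, ticket
import cv2,numpy as np
for n in("side","top"):
    im=optics.grab_frame(n); cv2.imwrite(f"pics/{n}0.png",im[:,:,::-1])
    c=optics.get_calibration(n); print(n,np.round(np.array(c["camera_matrix"]),1).tolist(),np.round(np.array(c["extrinsics"]),4).tolist())
print(r.sense(), r.hold_point_z)
E
```

```text
pics
side [[491.9, 0.0, 316.0], [0.0, 491.9, 239.6], [0.0, 0.0, 1.0]] [[0.999, -0.0442, 0.0057, -528.6602], [-0.0229, -0.6203, -0.7841, 204.3546], [0.0382, 0.7831, -0.6207, 1134.8114], [0.0, 0.0, 0.0, 1.0]]
top [[524.8, 0.0, 319.5], [0.0, 524.8, 239.3], [0.0, 0.0, 1.0]] [[0.0089, -0.9999, 0.0049, 79.8256], [-0.9965, -0.0092, -0.0834, 542.113], [0.0835, -0.0041, -0.9965, 1392.0983], [0.0, 0.0, 0.0, 1.0]]
{'time': 0.1, 'joint_positions': array([-1.24197039e+00,  4.23764689e-01,  1.63061191e+00,  2.17459953e-05,
        1.08860604e+00, -1.90392749e-02]), 'qvel': array([ 0.00044808, -0.00150446, -0.00165689,  0.0002356 , -0.00013005,
       -0.00038121]), 'effort': array([-1.53304049e-03, -5.58425689e+01, -2.82443351e+01,  3.69671909e-05,
        2.98534294e-03,  1.19470929e-06]), 'position': array([ 212.90386375, -587.09286923,  230.62391502]), 'eef_rot': array([-3.09283892e+00, -5.43420642e-01,  3.06814936e-04]), 'contact_force': array([0.4628691 , 0.37307908, 0.62372586]), 'torque': array([ 0.0082272 ,  0.02561573, -0.03044339]), 'gripper_force': 0.0, 'width': 0.997643640569539} 18.700000000000003
```

View pics/side0.png

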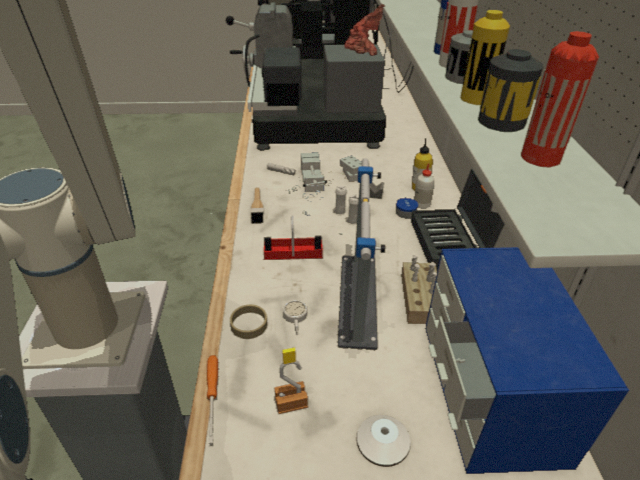

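View pics/top0.png

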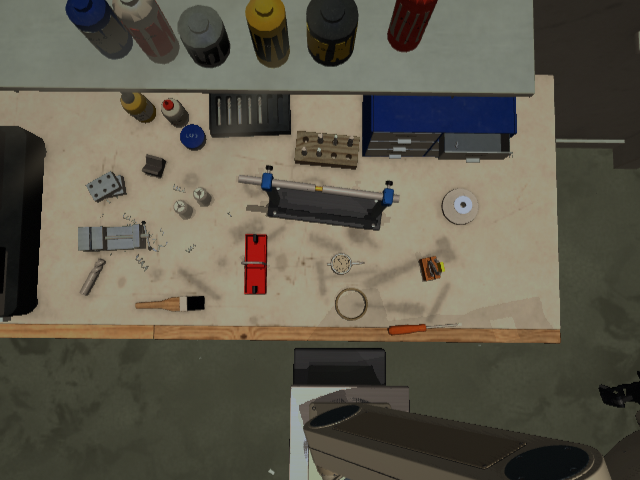

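The side view shows the tray at (293,247), bar from (366,165) to (366,250), hook tab at (289,356) and block at (291,398). The top view shows the bar from (267,181) to (388,197), a brass patch near (319,188), tray at (255,264) and block at (431,268).

```bash
cat > vis.py <<'E'
from bench import r, optics, ticket
import cv2,numpy as np
def cal(n):
    c=optics.get_calibration(n); return np.array(c["camera_matrix"]),np.array(c["extrinsics"])
def ray(n,p):
    K,E=cal(n); R,t=E[:3,:3],E[:3,3]
    d=R.T@np.linalg.inv(K)@np.array([p[0],p[1],1.]); return -R.T@t,d/np.linalg.norm(d)
def plane(n,p,z):
    o,d=ray(n,p); return o+d*(z-o[2])/d[2]
def tri(ps,pt):
    (a,u),(b,v)=ray("side",ps),ray("top",pt)
    s=np.linalg.lstsq(np.c_[u,-v],b-a,rcond=None)[0]
    p,q=a+u*s[0],b+v*s[1]; return (p+q)/2,np.linalg.norm(p-q)
def proj(n,X):
    K,E=cal(n); p=K@(E[:3,:3]@np.asarray(X,float)+E[:3,3]); return p[:2]/p[2]
def blobs(im,lo,hi,roi=None,amin=8):
    h=cv2.cvtColor(im,cv2.COLOR_RGB2HSV); m=cv2.inRange(h,np.array(lo),np.array(hi))
    if roi:
        k=np.zeros_like(m); x0,y0,x1,y1=roi; k[y0:y1,x0:x1]=255; m&=k
    c,l,s,cen=cv2.connectedComponentsWithStats(m)
    return m,[(int(s[i,4]),s[i,:4].tolist(),cen[i].round(1).tolist()) for i in range(1,c) if s[i,4]>=amin]
E
python3 - <<'E'
from vis import *
S=optics.grab_frame("side");T=optics.grab_frame("top")
Y=([22,120,100],[35,255,255]);B=([100,120,60],[125,255,255]);R=([0,170,80],[6,255,255])
print("Y",blobs(S,*Y,(260,330,320,420))[1],blobs(T,*Y,(410,240,460,300))[1])
print("B",blobs(S,*B,(340,140,400,270))[1],blobs(T,*B,(230,160,410,220))[1])
print("R",blobs(S,*R,(250,220,335,270))[1],blobs(T,*R,(230,220,280,300))[1])
print("brass",blobs(T,[15,80,80],[35,255,255],(270,170,385,205))[1], blobs(S,[15,80,80],[35,255,255],(350,170,385,245))[1])
cv2.imwrite("pics/a.png",np.hstack([cv2.resize(S[330:420,250:330],None,fx=5,fy=5)[:450,:,::-1],cv2.resize(T[240:300,410:460],None,fx=7,fy=7)[:,:,::-1][:420].repeat(1,0) if 0 else cv2.resize(T[235:299,410:460],(352,450))[:,:,::-1]]))
cv2.imwrite("pics/b.png",np.hstack([cv2.resize(S[205:275,250:335],(480,400))[:,:,::-1],cv2.resize(T[225:305,230:285],(275,400))[:,:,::-1]]))
E
```

```text
Y [(181, [282, 348, 14, 16], [288.7, 355.4])] [(32, [440, 262, 5, 10], [442.2, 266.4])]
B [(124, [358, 167, 15, 16], [364.5, 172.0]), (21, [397, 200, 3, 9], [398.2, 203.9]), (226, [356, 237, 19, 21], [365.1, 245.1])] [(140, [261, 173, 11, 16], [266.3, 180.4]), (141, [383, 188, 11, 17], [387.9, 195.9])]
R [(847, [264, 239, 58, 20], [292.8, 249.1])] [(33, [245, 234, 8, 27], [245.8, 244.6]), (448, [247, 235, 19, 28], [256.2, 249.0]), (516, [244, 264, 22, 30], [255.6, 277.8]), (11, [245, 267, 1, 11], [245.0, 272.0])]
brass [(38, [315, 186, 8, 5], [318.7, 188.0])] [(17, [363, 198, 5, 4], [364.9, 199.8])]
```

View pics/a.png

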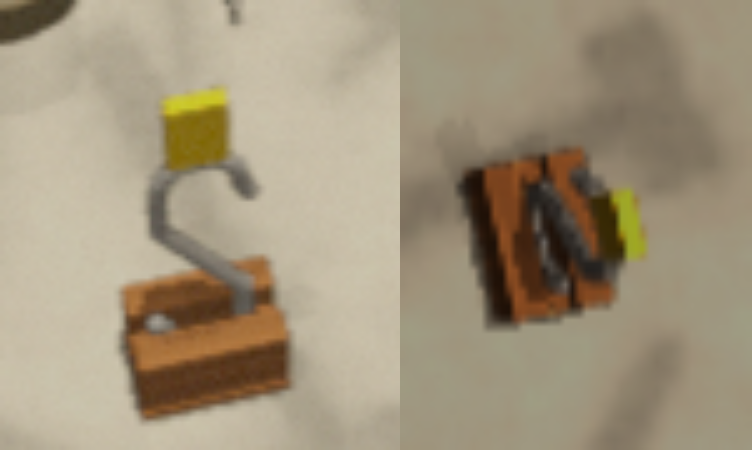

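View pics/b.png

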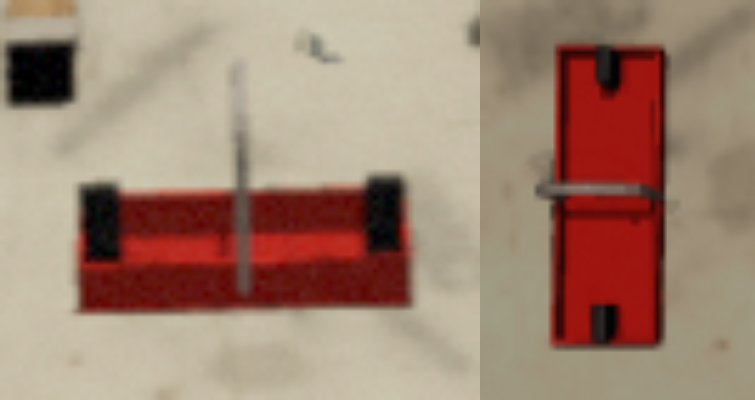

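```bash
python3 - <<'E'
from vis import *
from scipy.spatial.transform import Rotation as Ro
h=[tri((364.9,175),(266.3,180.4)),tri((365.3,247),(387.9,195.9))]
print("heads tri",h)
# bar: centre of head tops in top view at z~293
a,b=plane("top",(266.3,180.4),290),plane("top",(387.9,195.9),290); d=a-b
print("heads top",a,b,"len",np.linalg.norm(d),"yaw",np.degrees(np.arctan2(-d[0],d[1])),"mid",(a+b)/2)
print("brass",plane("top",(318.7,188),280),tri((364.9,199.8),(318.7,188)))
print("tab top",plane("top",(442.4,266.6),164),tri((289.2,350.3),(442.4,266.6)))
c=lambda x,y:(410+(x-400)/7.04,235+y/7.03)
q=[plane("top",c(*p),36) for p in [(480,168),(580,148),(617,300),(512,322)]]
print("block",np.mean(q,0),[np.round(x) for x in q],[np.degrees(np.arctan2((u-v)[1],(u-v)[0])) for u,v in((q[0],q[3]),(q[1],q[2]))])
t=lambda x,y:(230+(x-480)/5,225+y/5)
f,n=plane("top",t(604,48),55),plane("top",t(601,309),55)
q=[plane("top",t(*p),30) for p in [(557,46),(664,46),(663,344),(553,345)]]
print("tray tabs",f,n,"yaw",np.degrees(np.arctan2((f-n)[1],(f-n)[0])),"rim",np.mean(q,0),[np.degrees(np.arctan2((u-v)[1],(u-v)[0])) for u,v in((q[0],q[3]),(q[1],q[2]))],[np.round(x) for x in q])
s=lambda x,y:(250+x*85/480,205+y*70/400)
print("tray tabs tri",tri(s(101,186),t(601,307)),tri(s(384,179),t(606,48)))
R=Ro.from_rotvec(r.sense()['eef_rot']).as_matrix();print(R.round(3))
E
python3 -m inch '[[0,0,0,0,0,0,0.4]]'
```

```text
heads tri [(array([651.53869678, 206.1340471 , 271.58824229]), np.float64(0.33197858670064995)), (array([618.48228678, -65.55381675, 276.44181917]), np.float64(0.05492809593440406))]
heads top [648.0841176  204.29599834 290.        ] [616.16503954 -63.7204617  290.        ] len 269.9104488472968 yaw -6.7915792116209515 mid [632.12457857  70.28776832 290.        ]
brass [634.09729411  88.67861809 280.        ] (array([635.19223037,  88.62713729, 280.52734451]), np.float64(2.3462355700383326))
tab top [ 466.03823453 -212.19513212  164.        ] (array([ 468.30815273, -212.86907105,  160.69792428]), np.float64(4.322516337314191))
block [ 465.45543177 -212.12346641   36.        ] [array([ 490., -187.,   36.]), array([ 498., -225.,   36.]), array([ 441., -238.,   36.]), array([ 432., -199.,   36.])] [np.float64(11.344209667619436), np.float64(13.170869706807364)]
tray tabs [549.46491764 255.46182524  55.        ] [412.56031689 254.40797815  55.        ] yaw 0.44103556507760355 rim [473.24128901 254.14542143  30.        ] [np.float64(0.4192348783574906), np.float64(0.7959230615840276)] [array([553., 284.,  30.]), array([553., 226.,  30.]), array([394., 224.,  30.]), array([393., 282.,  30.])]
tray tabs tri (array([412.39416395, 254.40459053,  54.41617544]), np.float64(2.41195888182744)) (array([547.43996701, 254.35945482,  54.89134683]), np.float64(4.073142627342861))
[[ 0.94   0.341 -0.   ]
 [ 0.341 -0.94   0.001]
 [ 0.    -0.001 -1.   ]]
time: 0.32
position: [213.0, -587.4, 231.1]
eef_rot: [-3.094, -0.543, 0.0]
contact_force: [-0.0, -0.9, 0.3]
width: 0.821
gripper_force: 0.0
```

```bash
python3 -m inch '[[0,0,-2,0.04,0.06,0,0.4],[0,0,-4,0.08,0.12,0,0.4],[0,0,-6,0.115,0.17,0,0.4],[0,0,-8,0.15,0.22,0,0.4],[0,0,-8.4,0.185,0.27,-0.01,0.4],[0,0,-8.4,0.22,0.325,-0.02,0.4],[0,0,-8.4,0.253,0.375,-0.03,0.4],[0,0,-8.4,0.253,0.3753,-0.03,0.4],[0,0,-8.4,0.253,0.3753,-0.03,0.4],[0,0,-8.4,0.253,0.3753,-0.03,0.4]]'
python3 - <<'E'
from vis import *
S=optics.grab_frame("side");T=optics.grab_frame("top")
cv2.imwrite("pics/c.png",np.hstack([cv2.resize(S[300:410,240:330],(490,600))[:,:,::-1],cv2.resize(T[235:295,410:450],(300,600),interpolation=cv2.INTER_NEAREST)[:,:,::-1]]))
g=cv2.cvtColor(T,cv2.COLOR_RGB2GRAY)
for c in (285,297,309,319,330,342,354,366): print(c,g[174:204,c].tolist())
E
```

```text
time: 1.58
position: [465.7, -213.2, 201.5]
eef_rot: [3.125, 0.314, 0.0]
contact_force: [-0.2, -0.5, 0.1]
width: 0.401
gripper_force: 0.0
285 [156, 156, 157, 156, 155, 150, 126, 110, 135, 150, 148, 130, 107, 84, 47, 50, 51, 51, 43, 43, 43, 44, 51, 53, 52, 44, 43, 43, 44, 44]
297 [152, 151, 149, 147, 147, 145, 144, 135, 102, 120, 141, 154, 140, 121, 98, 70, 48, 52, 53, 52, 54, 54, 54, 53, 54, 55, 54, 54, 54, 54]
309 [150, 148, 146, 141, 136, 131, 130, 136, 135, 109, 103, 129, 145, 146, 130, 112, 89, 52, 53, 55, 53, 54, 55, 54, 54, 54, 55, 56, 55, 55]
319 [149, 148, 146, 142, 142, 136, 129, 129, 134, 141, 142, 136, 112, 130, 148, 121, 87, 48, 55, 54, 55, 54, 55, 56, 55, 55, 54, 55, 56, 56]
330 [153, 154, 154, 153, 152, 153, 152, 153, 152, 152, 151, 141, 103, 125, 152, 165, 147, 117, 94, 68, 46, 55, 55, 55, 56, 57, 54, 56, 55, 56]
342 [148, 149, 152, 153, 155, 155, 157, 157, 157, 157, 157, 156, 157, 146, 108, 134, 157, 161, 137, 108, 83, 55, 56, 55, 55, 57, 57, 55, 56, 56]
354 [147, 148, 149, 149, 151, 153, 154, 156, 156, 156, 157, 156, 147, 147, 139, 106, 118, 141, 161, 152, 125, 101, 75, 46, 52, 51, 52, 57, 56, 55]
366 [157, 157, 158, 158, 157, 157, 157, 157, 157, 159, 158, 157, 157, 158, 158, 159, 150, 115, 127, 145, 158, 143, 114, 89, 61, 51, 51, 50, 51, 50]
```

View pics/c.png

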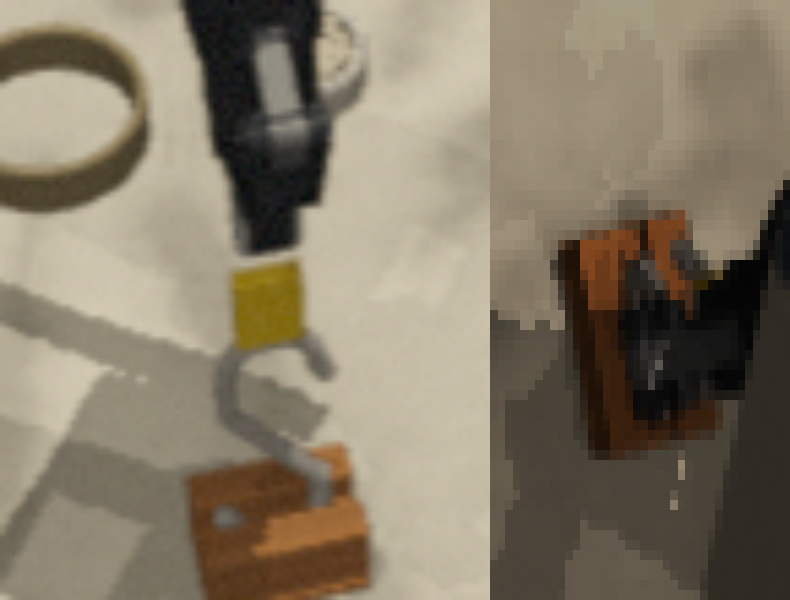

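The side view shows the fingertips (px ≈289 col) centred over the tab (≈289,355) with the block below. The hook's tip lies toward the robot, so I'm descending and gripping.

```bash
python3 -m inch '[[0,0,0,0,0.001,-0.02,0.4],[0,0,0,0,0.001,-0.045,0.4],[0,0,0,0,0.001,-0.063,0.4],[0,0,0,0,0.001,-0.063,0.3],[0,0,0,0,0.001,-0.063,0.2],[0,0,0,0,0.001,-0.063,0.12],[0,0,0,0,0.001,-0.063,0.06],[0,0,0,0,0.001,-0.063,0.0],[0,0,0,0,0.001,-0.063,0.0]]' 35
python3 - <<'E'
from vis import *
for n,C in(("a",[(285,183.6),(297,185.3),(330,189.35),(342,191),(354,192.4),(366,194.3)]),):
    P=np.array([plane("top",c,275) for c in C]); k=np.polyfit(P[:,1],P[:,0],1); print(P.round(1).tolist(),k,np.degrees(np.arctan(-k[0])), np.polyval(k,[70.3,88.6]))
E
```

```text
time: 2.8
position: [466.7, -211.5, 139.1]
eef_rot: [3.125, 0.316, 0.002]
contact_force: [-0.2, -0.1, 5.8]
width: 0.085
gripper_force: 38.3
[[644.2, 164.0, 275.0], [640.6, 137.1, 275.0], [632.2, 63.4, 275.0], [628.7, 36.7, 275.0], [625.9, 9.9, 275.0], [621.8, -16.9, 275.0]] [1.21113526e-01 6.24292346e+02] -6.90565973809292 [632.80662659 635.02300411]
```

```bash
python3 -m inch '[[0,0,0,0,0,0.003,0],[0,0,0,0,0,0.01,0],[0,0,0,0,0,0.025,0],[0,0,0,0,0,0.05,0],[0,0,0,0,0,0.08,0],[0,0,0,0,0,0.12,0],[0,0,0,0,0,0.16,0],[0,0,0,0,0,0.2,0],[0,0,0,0,0,0.21,0],[0,0,0,0,0,0.21,0]]'
```

```text
time: 4.05
position: [465.8, -211.1, 348.6]
eef_rot: [3.125, 0.315, 0.001]
contact_force: [-0.1, -0.9, -1.5]
width: 0.086
gripper_force: 37.4
```

```bash
python3 -m inch '[[0,0,-2,0.01,0.025,0,0],[0,0,-4,0.025,0.06,0,0],[0,0,-7,0.04,0.095,0,0],[0,0,-10,0.055,0.13,0,0],[0,0,-12,0.07,0.165,0,0],[0,0,-14,0.085,0.2,0,0],[0,0,-16,0.1,0.235,0,0],[0,0,-18.4,0.112,0.265,0,0],[0,0,-18.4,0.112,0.28,0,0],[0,0,-18.4,0.112,0.285,0,0],[0,0,-18.4,0.112,0.285,0,0]]'
python3 - <<'E'
from vis import *
S=optics.grab_frame("side");T=optics.grab_frame("top")
print(proj("side",(577,74,348)),proj("top",(577,74,348)))
cv2.imwrite("pics/d.png",np.hstack([cv2.resize(S[130:290,280:420],(450,514))[:,:,::-1],cv2.resize(T[160:260,270:340],(350,514))[:,:,::-1]]))
E
```

```text
time: 5.42
position: [577.4, 73.3, 347.8]
eef_rot: [3.136, -0.188, -0.002]
contact_force: [0.4, 0.4, -1.5]
width: 0.087
gripper_force: 37.3
[338.92110683 176.74286034] [325.60789736 209.25722063]
```

View pics/d.png

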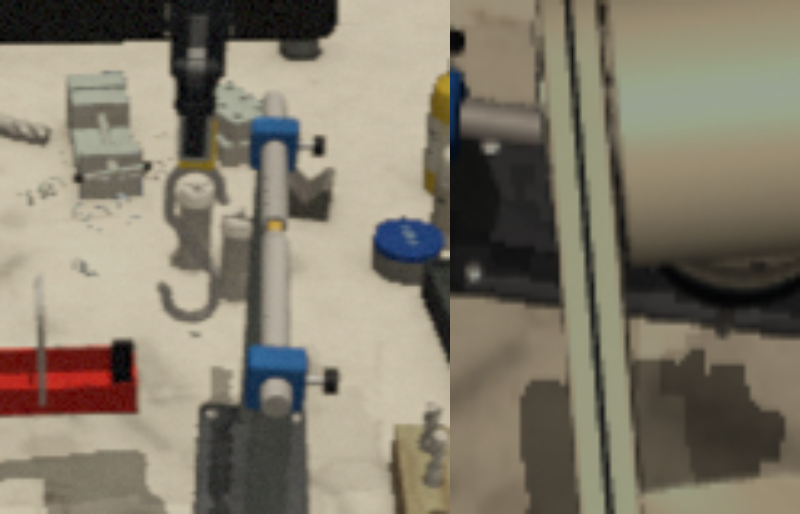

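The side view shows the hook hanging upright in the grip (tab near full-image (341,178)), the bar running at column ≈365 and the brass neck at (365,200). I'll refine the x offset numerically.

Run:
```python
from vis import *
S=optics.grab_frame("side");g=cv2.cvtColor(S,cv2.COLOR_RGB2GRAY)
print(blobs(S,[18,120,60],[35,255,255],(325,160,360,195))[1])
for rr in (170,174,178,182): print(rr,g[rr,330:352].tolist())
for rr in (188,192,200,206,212): print(rr,g[rr,350:380].tolist())
for rr in (184,186,188,190,192,196): print('h',rr,g[rr,326:356].tolist())
for y in(40,74,88):print(proj("side",(624.3+.1211*y,y,275)))
```

```text
[(40, [336, 168, 12, 15], [343.4, 178.1])]
170 [190, 189, 190, 192, 182, 143, 88, 49, 29, 20, 16, 27, 27, 27, 64, 85, 89, 91, 87, 88, 87, 91]
174 [190, 191, 190, 191, 180, 142, 83, 43, 23, 25, 25, 23, 11, 41, 69, 90, 91, 96, 128, 157, 160, 140]
178 [190, 188, 187, 188, 177, 127, 82, 49, 38, 40, 40, 31, 25, 46, 73, 89, 102, 103, 85, 94, 101, 99]
182 [176, 187, 191, 172, 125, 91, 89, 88, 85, 90, 86, 93, 93, 92, 90, 92, 98, 127, 154, 166, 169, 171]
188 [161, 194, 193, 192, 190, 188, 192, 189, 171, 115, 69, 94, 132, 149, 162, 163, 163, 155, 142, 109, 80, 86, 91, 89, 92, 85, 84, 75, 82, 83]
192 [107, 151, 181, 190, 190, 191, 191, 192, 166, 91, 58, 99, 133, 154, 160, 165, 161, 157, 146, 106, 60, 50, 54, 66, 82, 80, 67, 55, 49, 50]
200 [140, 146, 153, 157, 160, 159, 161, 146, 105, 62, 62, 74, 90, 121, 151, 163, 159, 132, 99, 153, 184, 184, 184, 180, 179, 179, 181, 182, 178, 180]
206 [87, 88, 90, 90, 88, 94, 93, 75, 59, 62, 61, 93, 126, 149, 165, 173, 177, 172, 164, 160, 177, 187, 187, 186, 190, 189, 190, 188, 191, 190]
212 [91, 89, 94, 98, 98, 99, 92, 76, 57, 57, 63, 96, 135, 156, 167, 171,
[... 360 characters left out ...]
, 189, 190]
h 188 [190, 190, 190, 190, 179, 143, 93, 86, 117, 163, 179, 179, 180, 166, 135, 117, 147, 176, 184, 185, 152, 88, 83, 94, 161, 194, 193, 192, 190, 188]
h 190 [184, 185, 188, 190, 172, 126, 87, 86, 103, 124, 137, 144, 159, 168, 176, 169, 164, 172, 164, 152, 123, 90, 84, 97, 142, 181, 190, 194, 192, 192]
h 192 [184, 188, 190, 190, 173, 123, 86, 87, 105, 125, 125, 134, 134, 139, 149, 146, 148, 150, 148, 138, 136, 141, 123, 92, 107, 151, 181, 190, 190, 191]
h 196 [189, 189, 192, 192, 174, 124, 87, 89, 121, 131, 105, 87, 87, 88, 88, 89, 89, 88, 87, 123, 176, 193, 191, 187, 180, 184, 174, 155, 125, 125]
[364.11445469 215.2307131 ]
[364.11128971 205.89549749]
[364.11003309 202.18906017]
```

```bash
python3 -m inch '[[0,0,0,0.006,0.006,0,0],[0,0,0,0.016,0.006,0,0],[0,0,0,0.0268,0.0048,0,0],[0,0,0,0.0315,0.0043,-0.006,0],[0,0,0,0.0358,0.0037,-0.0125,0],[0,0,0,0.0402,0.0032,-0.019,0],[0,0,0,0.0447,0.0026,-0.025,0],[0,0,0,0.0477,0.0022,-0.031,0],[0,0,0,0.0507,0.0019,-0.037,0],[0,0,0,0.0526,0.0017,-0.043,0],[0,0,0,0.0526,0.0017,-0.047,0],[0,0,0,0.0526,0.0017,-0.047,0]]'
python3 - <<'E'
from vis import *
S=optics.grab_frame("side");print(r.sense()['contact_force'],r.sense()['position'])
cv2.imwrite("pics/e.png",cv2.resize(S[150:260,320:420],(545,600),interpolation=cv2.INTER_CUBIC)[:,:,::-1])
E
```

```text
time: 7.08
position: [630.4, 75.5, 300.9]
eef_rot: [3.136, -0.188, -0.001]
contact_force: [0.9, 0.6, -1.7]
width: 0.089
gripper_force: 37.3
[-0.21866069  0.15374513 -1.45227289] [630.54378629  75.46782702 301.28108621]
```

View pics/e.png

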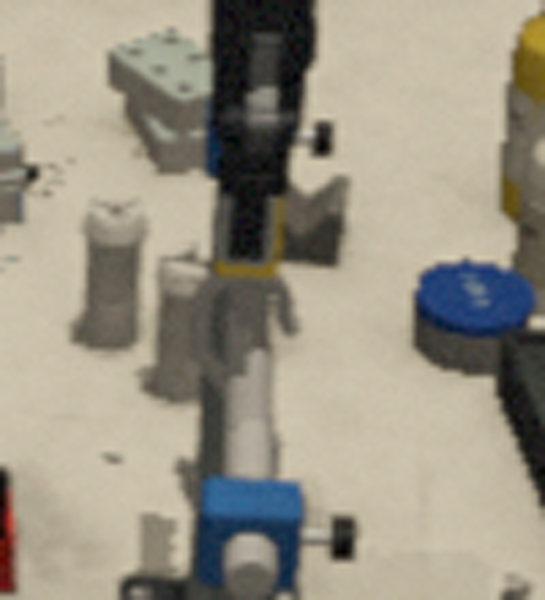

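The side view shows the upper curl straddling the bar (crop ≈ (245,300)), rear leg behind it, no contact force. Lowering to light contact.

```bash
python3 -m inch '[[0,0,0,0,0,-0.002,0],[0,0,0,0,0,-0.003,0],[0,0,0,0,0,-0.0035,0],[0,0,0,0,0,-0.004,0],[0,0,0,0,0,-0.004,0]]';python3 -m inch '[[0,0,0,0,0,-0.0004,0],[0,0,0,0,0,-0.0008,0],[0,0,0,0,0,-0.0008,0]]'
```

```text
time: 7.75
position: [630.9, 75.4, 297.8]
eef_rot: [-3.136, 0.188, -0.001]
contact_force: [0.4, 0.1, 1.6]
width: 0.084
gripper_force: 37.8
time: 8.12
position: [631.1, 75.5, 297.6]
eef_rot: [-3.136, 0.188, -0.002]
contact_force: [-1.2, -0.7, 6.4]
width: 0.085
gripper_force: 38.5
```

```bash
python3 -m inch '[[0,0,0,0.0002,0.0015,0.0003,0],[0,0,0,0.0004,0.003,0.0003,0],[0,0,0,0.0005,0.0045,0.0003,0],[0,0,0,0.0007,0.006,0.0003,0],[0,0,0,0.0009,0.0075,0.0003,0],[0,0,0,0.0011,0.009,0.0003,0]]';python3 -m inch '[[0,0,0,0.0002,0.0015,0,0],[0,0,0,0.0004,0.003,0,0],[0,0,0,0.0004,0.003,0,0]]'
```

```text
time: 8.88
position: [631.4, 84.9, 296.3]
eef_rot: [-3.135, 0.188, 0.002]
contact_force: [0.4, 0.4, -1.7]
width: 0.083
gripper_force: 37.4
time: 9.25
position: [631.9, 87.7, 296.4]
eef_rot: [3.136, -0.188, -0.001]
contact_force: [0.8, 0.1, -0.9]
width: 0.081
gripper_force: 37.3
```

It dropped in (force back to hook weight). Lowering to the groove's bottom.

```bash
python3 -m inch '[[0,0,0,0.0001,0.0008,-0.001,0],[0,0,0,0.0001,0.0008,-0.002,0],[0,0,0,0.0001,0.0008,-0.0027,0],[0,0,0,0.0001,0.0008,-0.003,0],[0,0,0,0.0001,0.0008,-0.003,0]]';python3 -m inch '[[0,0,0,0,0,-0.0003,0],[0,0,0,0,0,-0.0006,0],[0,0,0,0,0,-0.0006,0]]'
```

```text
time: 9.88
position: [632.3, 88.2, 293.9]
eef_rot: [-3.136, 0.188, -0.0]
contact_force: [-0.5, 0.5, -0.7]
width: 0.084
gripper_force: 37.3
time: 10.25
position: [632.3, 88.2, 293.6]
eef_rot: [-3.136, 0.188, -0.001]
contact_force: [-1.4, -0.8, 2.0]
width: 0.087
gripper_force: 37.7
```

```bash
python3 -m inch '[[0,0,0,0,0,0,0.1],[0,0,0,0,0,0,0.13],[0,0,0,0,0,0,0.17],[0,0,0,0,0,0,0.22],[0,0,0,0,0,0,0.28],[0,0,0,0,0,0,0.28],[0,0,0,0,0,0.01,0.28],[0,0,0,0,0,0.025,0.28],[0,0,0,0,0,0.045,0.28],[0,0,0,0,0,0.07,0.28],[0,0,0,0,0,0.09,0.28],[0,0,0,0,0,0.09,0.28]]' 30
python3 - <<'E'
from vis import *
T=optics.grab_frame("top");S=optics.grab_frame("side");print(r.sense()['contact_force'],r.sense()['position'])
cv2.imwrite("pics/f.png",cv2.resize(S[150:260,310:410],(545,600),interpolation=cv2.INTER_CUBIC)[:,:,::-1])
E
```

```text
time: 11.75
position: [633.2, 88.4, 386.3]
eef_rot: [-3.135, 0.188, -0.008]
contact_force: [-1.4, 1.3, -0.3]
width: 0.279
gripper_force: 0.0
[-0.19144285 -0.50962508 -0.45150652] [632.10315397  88.21823515 383.36577117]
```

View pics/f.png

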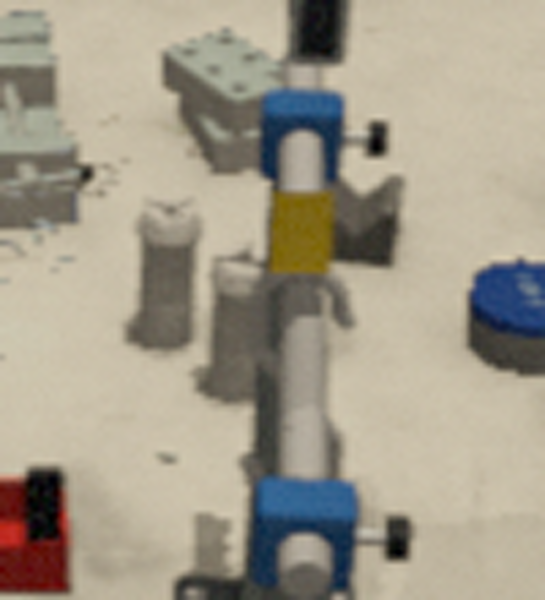

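The hook hangs upright on the bar with its tab at crop (302,232) and the fingers well clear above it. Next I measure the tray tabs by mask.

Run:
```python
from vis import *
T=optics.grab_frame("top");S=optics.grab_frame("side")
K=([0,0,0],[180,255,60])
print(blobs(S,*K,(262,232,325,256))[1],blobs(T,*K,(246,232,268,300),5)[1])
h=cv2.cvtColor(T,cv2.COLOR_RGB2HSV);m=cv2.inRange(h,np.array([0,170,90]),np.array([6,255,255]))|cv2.inRange(h,np.array([174,170,90]),np.array([180,255,255]));m[:,:230]=0;m[:,280:]=0
print(cv2.minAreaRect(np.argwhere(m)[:,::-1].astype(np.float32)))
for x in(395,405,415):
  print(x,proj("side",(x,254,55)),proj("top",(x,254,55)),proj("side",(x+136,254,55)))
g=cv2.cvtColor(S,cv2.COLOR_RGB2GRAY)
for rr in(240,243):print(g[rr,260:328].tolist())
g=cv2.cvtColor(T,cv2.COLOR_RGB2GRAY)
for c in(253,254,255):print(c,g[230:296,c].tolist())
for rr in(288,290):print(rr,g[rr,242:270].tolist())
```

```text
[(76, [314, 237, 7, 12], [317.3, 242.4]), (73, [265, 238, 6, 13], [267.5, 243.8])] [(80, [246, 234, 17, 27], [252.0, 240.6]), (12, [266, 235, 1, 12], [266.0, 240.5]), (25, [262, 250, 5, 17], [265.2, 259.7]), (16, [246, 264, 1, 16], [246.0, 271.5]), (9, [266, 268, 1, 9], [266.0, 272.0]), (14, [265, 279, 1, 14], [265.0, 285.5]), (40, [252, 286, 6, 8], [254.3, 289.2])]
((254.77210998535156, 263.62298583984375), (20.662694931030273, 59.12589645385742), 1.1233028173446655)
395 [261.79486981 237.58752109] [254.22693171 293.55946028] [312.6414591 236.4322771]
405 [265.54726122 237.50226605] [254.30062823 289.70919424] [316.36439947 236.3476912 ]
415 [269.29747524 237.41706049] [254.37423503 285.86361598] [320.08518802 236.26315419]
[187, 189, 189, 158, 71, 13, 11, 15, 21, 13, 24, 25, 47, 43, 48, 45, 41, 45, 42, 38, 41, 38, 44, 39, 47, 43, 42, 35, 47, 45, 39, 64, 84, 82, 60, 47, 48, 38, 42, 47, 41, 45, 43, 39, 40, 46, 46, 42, 35, 48, 37, 51, 44, 40, 22, 14, 13, 4, 16, 12, 23, 84, 141, 169, 166, 168, 170, 173]
[184, 186, 185, 155, 69, 16, 30, 18, 15, 11, 10, 42, 41, 47, 41, 41, 53, 43, 51, 49
[... 556 characters left out ...]
, 58, 58, 59, 59, 59, 59, 57, 58, 59, 58, 58, 58, 72, 113, 95, 46, 54, 50, 33, 40, 58, 57, 59, 58, 58, 58, 59, 58, 58, 58, 58, 58, 58, 58, 57, 56, 55, 34, 39, 38, 38, 37, 39, 34, 25, 72, 132]
255 [107, 111, 114, 102, 45, 35, 34, 35, 29, 30, 27, 12, 10, 27, 41, 59, 59, 58, 59, 59, 58, 59, 59, 59, 58, 57, 58, 58, 59, 59, 57, 70, 110, 100, 51, 54, 48, 34, 40, 58, 58, 58, 59, 58, 57, 57, 58, 58, 57, 58, 59, 59, 59, 57, 57, 50, 4, 5, 5, 5, 4, 5, 7, 19, 69, 133]
288 [145, 145, 74, 19, 23, 57, 58, 58, 58, 57, 27, 29, 38, 5, 2, 21, 46, 56, 58, 56, 57, 56, 49, 18, 54, 127, 130, 130]
290 [144, 144, 73, 19, 24, 57, 57, 58, 57, 59, 29, 32, 37, 4, 2, 23, 46, 57, 57, 56, 58, 57, 49, 16, 55, 131, 132, 132]
```

```bash
python3 -m inch '[[0,-2,1,-0.02,0.015,0,0.25],[-0.2,-4,2,-0.055,0.04,0,0.25],[-0.5,-8,3,-0.1,0.075,0,0.25],[-0.8,-12,4.5,-0.145,0.11,-0.02,0.25],[-1,-16,6,-0.18,0.14,-0.06,0.25],[-1.3,-19.9,7.4,-0.205,0.16,-0.11,0.25],[-1.3,-19.9,7.4,-0.2187,0.1688,-0.16,0.25],[-1.3,-19.9,7.4,-0.2187,0.1688,-0.21,0.25],[-1.3,-19.9,7.4,-0.2187,0.1688,-0.26,0.25],[-1.3,-19.9,7.4,-0.2187,0.1688,-0.26,0.25],[-1.3,-19.9,7.4,-0.2187,0.1688,-0.26,0.25],[-1.3,-19.9,7.4,-0.2187,0.1688,-0.26,0.25]]'
python3 - <<'E'
from vis import *
S=optics.grab_frame("side")
cv2.imwrite("pics/g.png",cv2.resize(S[150:270,230:380],(750,600),interpolation=cv2.INTER_CUBIC)[:,:,::-1])
E
```

```text
time: 13.45
position: [422.4, 251.1, 133.7]
eef_rot: [-3.085, -0.034, -0.507]
contact_force: [0.5, 0.8, -0.0]
width: 0.252
gripper_force: 0.0
```

View pics/g.png

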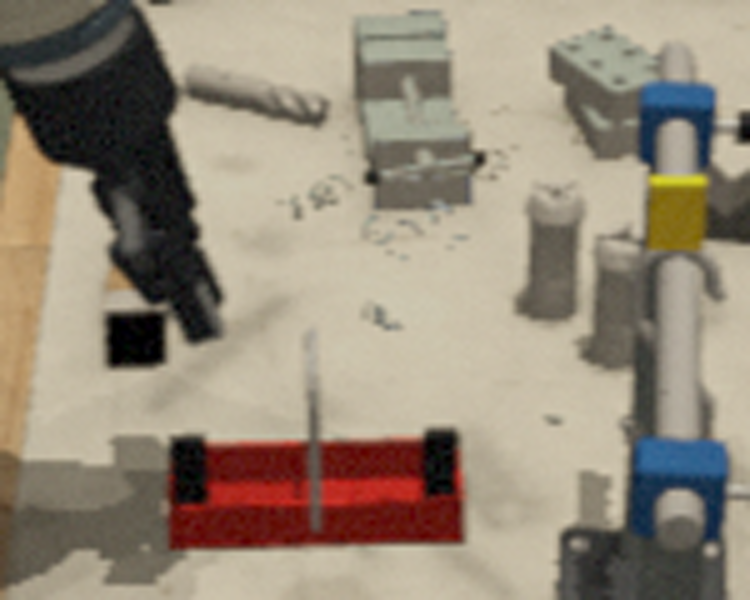

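The gripper is tilted as planned, tips at crop (200,330) above the near tab at (190,460). Checking whether the pose has settled.

```bash
python3 -m inch '[[0,0,0,0,0,0,0.25],[0,0,0,0,0,0,0.25]]';python3 -c "
from bench import r
from scipy.spatial.transform import Rotation as Ro
s=r.sense();print(s['position'],Ro.from_rotvec(s['eef_rot']).as_matrix().round(3))"
```

```text
time: 13.75
position: [421.7, 250.6, 132.6]
eef_rot: [-3.087, -0.034, -0.504]
contact_force: [-0.1, -0.1, -0.9]
width: 0.254
gripper_force: 0.0
[421.74006339 250.58412453 132.55593492] [[ 0.948  0.024  0.318]
 [ 0.019 -1.     0.017]
 [ 0.318 -0.01  -0.948]]
```

```bash
python3 -m inch '[[0,0,0,-0.0087,0.0064,-0.02,0.25],[0,0,0,-0.0087,0.0064,-0.05,0.25],[0,0,0,-0.0087,0.0064,-0.07,0.25],[0,0,0,-0.0087,0.0064,-0.085,0.25],[0,0,0,-0.0087,0.0064,-0.093,0.25],[0,0,0,-0.0087,0.0064,-0.098,0.25],[0,0,0,-0.0087,0.0064,-0.098,0.25],[0,0,0,-0.0087,0.0064,-0.098,0.25]]'
python3 - <<'E'
from vis import *
S=optics.grab_frame("side");T=optics.grab_frame("top")
cv2.imwrite("pics/h.png",np.hstack([cv2.resize(S[190:270,240:335],(480,404),interpolation=cv2.INTER_CUBIC)[:,:,::-1],cv2.resize(T[225:305,230:285],(278,404),interpolation=cv2.INTER_CUBIC)[:,:,::-1]]))
E
```

```text
time: 14.75
position: [427.8, 249.9, 51.1]
eef_rot: [-3.072, -0.058, -0.422]
contact_force: [-0.7, -0.4, 0.8]
width: 0.25
gripper_force: 0.0
```

View pics/h.png

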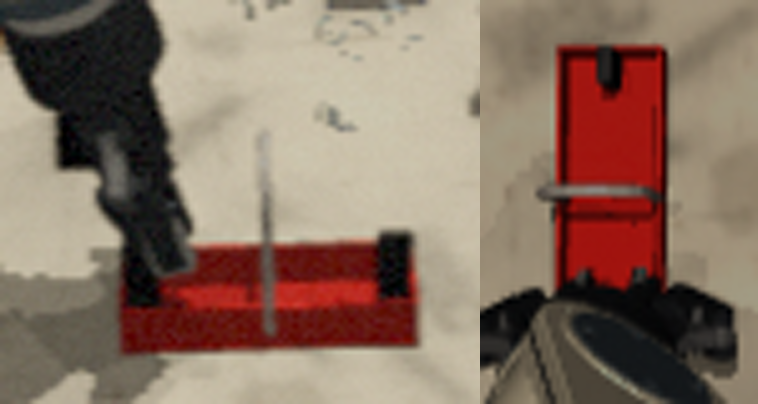

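The tips (crop (175,270)) are short of the tab (145,265): the arm seems to be against a limit. Checking joints.

```bash
python3 -c "
from bench import r
from scipy.spatial.transform import Rotation as Ro
s=r.sense();print(s['joint_positions'].round(3),s['position'],Ro.from_rotvec(s['eef_rot']).as_matrix().round(3))"
```

```text
[ 0.57   0.496  2.173 -0.463  0.242  2.541] [427.81612945 249.94264369  51.1653606 ] [[ 0.962  0.042  0.269]
 [ 0.031 -0.998  0.045]
 [ 0.271 -0.035 -0.962]]
```

```bash
python3 -m inch '[[0,0,0,0,0,0.03,0.25],[0,0,0,0,0,0.06,0.25],[-2.7,-0.45,9.6,0,0,0.08,0.25],[-5.4,-0.9,19.2,0,0,0.08,0.25],[-8.1,-1.35,28.9,0,0,0.08,0.25],[-10.8,-1.8,38.5,0,0,0.08,0.25],[-13.5,-2.25,48.1,0,0,0.08,0.25],[-16.1,-2.7,57.7,0,0,0.08,0.25],[-18.8,-3.15,67.3,0,0,0.08,0.25],[-21.5,-3.6,77,0,0,0.08,0.25],[-24.2,-4.05,86.6,0,0,0.08,0.25],[-26.9,-4.5,96.2,0,0,0.08,0.25]]';python3 -m inch '[[-2.7,-0.45,9.6,0,0,0,0.25],[-5.4,-0.9,19.2,0,0,0,0.25],[-8.1,-1.35,28.9,0,0,0,0.25],[-10.8,-1.8,38.5,0,0,0,0.25],[-13.5,-2.25,48.1,0,0,0,0.25],[-16.1,-2.7,57.7,0,0,0,0.25],[-18.8,-3.15,67.3,0,0,0,0.25],[-21.5,-3.6,77,0,0,0,0.25],[-21.5,-3.6,77,0,0,0,0.25],[-21.5,-3.6,77,0,0,0,0.25]]'
python3 -c "
from bench import r
from scipy.spatial.transform import Rotation as Ro
s=r.sense();R=Ro.from_rotvec(s['eef_rot']).as_matrix();print(s['joint_positions'].round(3),s['position'],R.round(3))
import numpy as np
# wanted: tool -x along tray x, tilt 15 fwd, yaw .7
W=Ro.from_euler('zy',[.7,-15],degrees=True).as_matrix()@np.diag([-1,1,-1.])
for s in(1,-1):print((Ro.from_matrix(W@np.diag([s,s,1])@R.T)).as_rotvec(degrees=True).round(2))"
```

```text
time: 16.35
position: [427.6, 249.8, 131.1]
eef_rot: [1.842, 2.294, 0.305]
contact_force: [0.0, 0.3, -0.4]
width: 0.25
gripper_force: 0.0
time: 17.6
position: [427.7, 249.8, 130.9]
eef_rot: [-0.05, 2.867, 0.06]
contact_force: [-0.5, -0.3, -0.3]
width: 0.244
gripper_force: 0.0
[ 0.57   0.318  2.147 -0.257  0.433 -0.815] [427.68212969 249.82471769 130.88620692] [[-0.962 -0.04   0.269]
 [-0.028  0.999  0.046]
 [-0.271  0.036 -0.962]]
[-2.28  0.67 -1.58]
[-47.34  -4.08 172.64]
```

```bash
python3 -m inch '[[-1,0.3,-0.8,-0.008,0.0035,0,0.25],[-2.3,0.7,-1.6,-0.0157,0.0072,-0.02,0.25],[-2.3,0.7,-1.6,-0.0157,0.0072,-0.045,0.25],[-2.3,0.7,-1.6,-0.0157,0.0072,-0.07,0.25],[-2.3,0.7,-1.6,-0.0157,0.0072,-0.085,0.25],[-2.3,0.7,-1.6,-0.0157,0.0072,-0.092,0.25],[-2.3,0.7,-1.6,-0.0157,0.0072,-0.097,0.25],[-2.3,0.7,-1.6,-0.0157,0.0072,-0.097,0.25]]'
python3 - <<'E'
from vis import *
print(r.sense()['joint_positions'].round(3))
S=optics.grab_frame("side");T=optics.grab_frame("top")
cv2.imwrite("pics/i.png",np.hstack([cv2.resize(S[190:270,240:335],(480,404),interpolation=cv2.INTER_CUBIC)[:,:,::-1],cv2.resize(T[225:305,230:285],(278,404),interpolation=cv2.INTER_CUBIC)[:,:,::-1]]))
E
```

```text
time: 18.6
position: [412.1, 257.1, 33.9]
eef_rot: [-0.021, 2.88, -0.003]
contact_force: [0.7, 0.5, -0.2]
width: 0.251
gripper_force: 0.0
[ 0.627  0.535  2.17  -0.607  0.27  -0.385]
```

Pose reached with no contact. The picture allowance is used up, so I check numerically from here on. Closing.

```bash
python3 -m inch '[[0,0,0,0,0,0,0.2],[0,0,0,0,0,0,0.15],[0,0,0,0,0,0,0.11],[0,0,0,0,0,0,0.07],[0,0,0,0,0,0,0],[0,0,0,0,0,0,0],[0,0,0,0,0,0,0]]' 70; python3 -m inch '[[0,0,0,0,0,0.003,0],[0,0,0,0,0,0.008,0],[0,0,0,0,0,0.018,0],[0,0,0,0,0,0.03,0],[0,0,0,0,0,0.03,0],[0,0,0,0,0,0.03,0]]'
cat > tray.py <<'E'
from vis import *
def look(s0=(0,0),arch=True):
    S=optics.grab_frame("side");T=optics.grab_frame("top"); return S,T
def redrect(im,roi):
    h=cv2.cvtColor(im,cv2.COLOR_RGB2HSV);m=cv2.inRange(h,np.array([0,150,60]),np.array([6,255,255]))|cv2.inRange(h,np.array([174,150,60]),np.array([180,255,255]))
    k=np.zeros_like(m);x0,y0,x1,y1=roi;k[y0:y1,x0:x1]=255;m&=k
    p=np.argwhere(m)[:,::-1].astype(np.float32); return m,p,cv2.minAreaRect(p)
E
python3 - <<'E'
from tray import *
S,T=look()
m,p,q=redrect(S,(240,200,345,275)); print("side",q)
for c in range(int(p[:,0].min()),int(p[:,0].max())+1,5):
    rr=p[p[:,0]==c][:,1]; print(c,rr.min(),rr.max(),end='; ')
print("\ntop",redrect(T,(225,215,290,305))[2])
g=cv2.cvtColor(S,cv2.COLOR_RGB2GRAY)
for rr in range(196,232,3): print(rr,g[rr,280:306].tolist())
E
```

```text
time: 19.58
position: [412.1, 257.0, 34.1]
eef_rot: [-0.022, 2.88, -0.003]
contact_force: [-0.6, -2.0, 5.8]
width: 0.074
gripper_force: 68.5
time: 20.32
position: [411.9, 256.9, 63.6]
eef_rot: [-0.022, 2.881, -0.004]
contact_force: [-0.2, -0.1, -2.8]
width: 0.076
gripper_force: 68.3
side ((291.9505920410156, 239.96934509277344), (20.505460739135742, 58.453460693359375), 88.15238952636719)
263 238.0 249.0; 268 241.0 250.0; 273 231.0 250.0; 278 231.0 249.0; 283 230.0 250.0; 288 230.0 250.0; 293 248.0 250.0; 298 230.0 249.0; 303 230.0 249.0; 308 230.0 249.0; 313 230.0 249.0; 318 241.0 249.0; 
top ((254.0, 260.0), (54.0, 22.0), 90.0)
196 [185, 179, 179, 177, 178, 180, 180, 184, 185, 186, 187, 189, 189, 191, 191, 190, 190, 192, 193, 192, 192, 189, 167, 160, 174, 169]
199 [175, 178, 173, 174, 175, 175, 176, 183, 183, 188, 190, 190, 189, 188, 188, 188, 189, 190, 192, 193, 192, 192, 191, 190, 189, 189]
202 [190, 189, 189, 189, 187, 188, 188, 191, 191, 194, 192, 195, 193, 193, 194, 192, 193, 195, 193, 194, 194, 192, 193, 194, 194, 192]
205 [184, 189, 190, 190, 188, 187, 190, 189, 190, 194, 19
[... 455 characters left out ...]
3, 194, 189, 188, 167, 129]
217 [170, 173, 175, 178, 182, 184, 186, 188, 190, 192, 177, 160, 158, 175, 192, 194, 192, 194, 193, 193, 193, 194, 192, 193, 193, 193]
220 [184, 186, 185, 181, 182, 184, 190, 191, 192, 193, 175, 133, 119, 164, 192, 194, 193, 195, 195, 197, 195, 194, 194, 194, 193, 193]
223 [188, 187, 188, 188, 187, 187, 189, 192, 193, 193, 182, 140, 102, 156, 190, 193, 191, 194, 195, 193, 195, 194, 196, 193, 194, 194]
226 [190, 188, 190, 191, 189, 188, 188, 191, 190, 189, 181, 143, 98, 158, 192, 192, 188, 188, 189, 188, 191, 190, 188, 188, 191, 191]
229 [170, 172, 161, 149, 152, 154, 155, 153, 150, 145, 138, 115, 94, 115, 136, 139, 141, 140, 142, 141, 139, 136, 131, 128, 123, 122]
```

```bash
python3 -m inch '[[0,0,0,0,0,0.02,0],[0,0,0,0.003,-0.008,0.045,0],[0,0,-1,0.009,-0.025,0.06,0],[0,0,-2.5,0.017,-0.048,0.065,0],[0,0,-4,0.025,-0.073,0.065,0],[0,0,-5.5,0.033,-0.098,0.065,0],[0,0,-7,0.041,-0.121,0.065,0],[0,0,-7.6,0.047,-0.138,0.065,0],[0,0,-7.6,0.05,-0.146,0.065,0],[0,0,-7.6,0.05,-0.148,0.065,0],[0,0,-7.6,0.05,-0.148,0.065,0],[0,0,-7.6,0.05,-0.148,0.065,0]]'
python3 - <<'E'
from tray import *
S,T=look(); g=cv2.cvtColor(S,cv2.COLOR_RGB2GRAY)
print(r.sense()['joint_positions'].round(3))
e=np.array([.993,-.12,0]);tcp=r.sense()['position'];A=tcp+64*e
print("arch top pred",proj("side",[A[0],A[1],tcp[2]+81]),"base",proj("side",[A[0],A[1],tcp[2]-34]),"curl pred",proj("side",(635,88.3,164)))
m,p,q=redrect(S,(255,180,400,300)); print("side",q)
for c in range(int(p[:,0].min()),int(p[:,0].max())+1,6):
    rr=p[p[:,0]==c][:,1]; print(c,rr.min(),rr.max(),end='; ')
print()
for rr in range(190,240,4): print(rr,g[rr,296:330].tolist())
print("curl")
for rr in range(226,252,2): print(rr,g[rr,346:378].tolist())
E
```

```text
time: 21.92
position: [461.8, 109.5, 128.7]
eef_rot: [0.168, 2.876, -0.029]
contact_force: [0.0, -0.2, -1.8]
width: 0.079
gripper_force: 68.5
[ 0.272  0.301  2.181 -0.247  0.431 -0.97 ]
arch top pred [312.90582646 223.88161362] base [312.82125232 262.55748097] curl pred [360.89601695 242.40745166]
side ((313.10894775390625, 258.2568054199219), (68.1170883178711, 23.953264236450195), 3.5763344764709473)
279 258.0 265.0; 285 259.0 268.0; 291 247.0 268.0; 297 246.0 269.0; 303 247.0 269.0; 309 247.0 269.0; 315 253.0 269.0; 321 247.0 270.0; 327 248.0 270.0; 333 248.0 271.0; 339 262.0 271.0; 345 256.0 272.0; 
190 [134, 161, 191, 194, 189, 186, 183, 178, 148, 99, 99, 99, 101, 101, 98, 100, 101, 104, 101, 100, 127, 144, 135, 107, 106, 112, 106, 103, 150, 182, 185, 187, 189, 188]
194 [194, 193, 193, 192, 191, 189, 181, 170, 174, 182, 186, 184, 186, 165, 138, 146, 163, 179, 188, 191, 170, 165, 188, 191, 192, 192, 188, 189, 190, 190, 186, 189, 191, 193]
198 [192, 192, 192, 191, 189, 188, 186, 183, 181, 163, 154, 169, 187, 189, 189, 191, 193, 194, 194, 194, 194, 195, 194, 194, 192, 190, 190, 190
[... 3088 characters left out ...]
193, 183, 139, 69, 63, 91, 92, 98, 97, 98, 99, 92, 94, 93, 90, 89, 92, 91, 91, 92, 89, 85, 101, 151, 172]
244 [151, 147, 153, 172, 192, 195, 198, 196, 183, 141, 62, 52, 69, 72, 75, 73, 75, 78, 79, 77, 77, 85, 81, 83, 82, 85, 85, 85, 82, 100, 139, 161]
246 [93, 121, 133, 132, 133, 135, 170, 195, 172, 113, 57, 39, 43, 51, 53, 44, 55, 47, 45, 46, 44, 50, 44, 47, 48, 47, 44, 43, 56, 104, 146, 160]
248 [60, 110, 133, 136, 137, 168, 191, 193, 169, 99, 53, 47, 45, 54, 38, 48, 81, 135, 164, 172, 171, 152, 117, 70, 42, 40, 41, 40, 60, 119, 156, 165]
250 [59, 101, 124, 133, 131, 144, 175, 193, 168, 89, 53, 42, 47, 40, 54, 106, 143, 160, 172, 171, 173, 169, 160, 145, 106, 51, 42, 44, 62, 133, 168, 171]
```

Tray level, arch where predicted. Advancing beneath the hook.

```bash
python3 -m inch '[[0,0,0,0.006,-0.0007,0,0],[0,0,0,0.016,-0.0019,0,0],[0,0,0,0.028,-0.0034,0,0],[0,0,0,0.04,-0.0048,0,0],[0,0,0,0.052,-0.0063,0,0],[0,0,0,0.062,-0.0075,0,0],[0,0,0,0.07,-0.0084,0,0],[0,0,0,0.07,-0.0084,0,0],[0,0,0,0.07,-0.0084,0,0]]'
python3 - <<'E'
from tray import *
S,T=look(); g=cv2.cvtColor(S,cv2.COLOR_RGB2GRAY)
tcp=r.sense()['position'];print(tcp,r.sense()['contact_force'])
H=np.array([635,88.3,160]);ex=np.array([.993,-.12,0])
for n,u,z in(("tip",-23,32),("low",0,4),("shTop",-16,86),("crownTop",0,128),("tabtop",0,158)): print(n,proj("side",H+u*ex+[0,0,z]))
A=tcp+64.5*ex;print("arch",proj("side",[A[0],A[1],tcp[2]+81]))
print(blobs(S,[18,120,60],[35,255,255],(350,160,385,215))[1])
for rr in range(204,250,2): print(rr,g[rr,334:374].tolist())
E
```

```text
time: 23.15
position: [531.5, 100.6, 128.6]
eef_rot: [0.169, 2.877, -0.029]
contact_force: [-0.6, -0.2, -1.5]
width: 0.074
gripper_force: 68.5
[531.5113072  100.64297783 128.6620215 ] [ 0.68270983 -0.13418018 -1.16080187]
tip [351.45509915 232.19640804]
low [360.89601695 242.40745166]
shTop [355.90182149 212.78114964]
crownTop [364.51760447 197.04483781]
tabtop [365.47503893 185.05238156]
arch [344.37571987 225.59599298]
[(176, [359, 185, 13, 15], [365.1, 192.0])]
204 [180, 146, 96, 92, 98, 101, 94, 92, 96, 98, 104, 143, 180, 190, 174, 125, 91, 93, 105, 101, 110, 110, 105, 97, 89, 74, 61, 95, 133, 153, 162, 171, 174, 175, 168, 158, 131, 94, 104, 137]
206 [179, 142, 95, 92, 99, 106, 111, 109, 110, 106, 107, 138, 172, 182, 165, 111, 90, 84, 89, 92, 92, 90, 92, 91, 80, 71, 64, 96, 129, 147, 163, 170, 176, 171, 165, 159, 139, 88, 91, 111]
208 [131, 98, 91, 94, 95, 101, 105, 107, 99, 98, 100, 143, 170, 170, 153, 107, 92, 93, 91, 93, 96, 88, 87, 93, 86, 74, 68, 96, 134, 154, 165, 169, 174, 174, 162, 155, 149, 114, 93, 111]
210 [92, 86, 89, 99, 100, 102, 103, 96, 99, 96, 98, 131, 163, 168, 
[... 3107 characters left out ...]
 111, 112, 166, 194, 192, 192, 190, 193, 194, 191, 192, 180, 139, 72, 65, 84, 95, 94, 96, 94, 97, 95, 95, 93, 90, 91, 91, 87, 93, 86, 91]
244 [181, 187, 189, 190, 189, 190, 191, 193, 162, 98, 102, 131, 147, 145, 148, 173, 192, 194, 194, 194, 183, 137, 65, 54, 68, 72, 70, 74, 78, 77, 77, 73, 78, 82, 79, 80, 82, 84, 80, 85]
246 [181, 183, 183, 186, 189, 188, 191, 190, 165, 100, 110, 124, 130, 133, 136, 131, 132, 133, 168, 193, 173, 116, 52, 44, 43, 49, 46, 51, 50, 43, 45, 43, 46, 48, 47, 47, 45, 48, 49, 45]
248 [96, 105, 100, 111, 122, 122, 119, 122, 116, 91, 108, 119, 112, 119, 116, 110, 113, 144, 162, 164, 141, 85, 47, 42, 45, 50, 42, 44, 74, 133, 163, 166, 167, 150, 116, 68, 42, 37, 46, 43]
```

```bash
python3 -m inch '[[0,0,0,0.005,-0.0006,0,0],[0,0,0,0.0099,-0.0012,0,0],[0,0,0,0.015,-0.0018,-0.001,0],[0,0,0,0.0199,-0.0024,-0.002,0],[0,0,0,0.0238,-0.0029,-0.004,0],[0,0,0,0.0278,-0.0034,-0.006,0],[0,0,0,0.0328,-0.004,-0.011,0],[0,0,0,0.0377,-0.0046,-0.018,0],[0,0,0,0.0407,-0.0049,-0.025,0],[0,0,0,0.0417,-0.005,-0.03,0],[0,0,0,0.0417,-0.005,-0.032,0],[0,0,0,0.0417,-0.005,-0.032,0]]'
python3 - <<'E'
from tray import *
S,T=look(); g=cv2.cvtColor(S,cv2.COLOR_RGB2GRAY)
tcp=r.sense()['position'];print(tcp,r.sense()['contact_force'])
print(blobs(S,[18,120,60],[35,255,255],(350,160,385,215))[1])
E
```

```text
time: 24.75
position: [573.5, 95.6, 96.5]
eef_rot: [0.169, 2.877, -0.029]
contact_force: [-0.0, -0.0, -1.7]
width: 0.08
gripper_force: 68.5
[573.71966497  95.65471337  96.91208434] [ 0.27846949 -0.97982172 -0.98621694]
[(178, [359, 185, 13, 15], [365.1, 192.0])]
```

```bash
python3 -m inch '[[0,0,0,0,0,-0.002,0],[0,0,0,0,0,-0.004,0],[0,0,0,0,0,-0.005,0],[0,0,0,0,0,-0.0055,0],[0,0,0,0,0,-0.0055,0]]';python3 -m inch '[[0,0,0,0,0,-0.0005,0],[0,0,0,0,0,-0.001,0],[0,0,0,0,0,-0.001,0],[0,0,0,0,0,-0.001,0]]'
```

```text
time: 25.48
position: [573.7, 95.6, 91.2]
eef_rot: [0.169, 2.876, -0.029]
contact_force: [-0.6, -0.3, -1.3]
width: 0.078
gripper_force: 68.5
time: 25.98
position: [573.9, 95.7, 90.4]
eef_rot: [0.169, 2.876, -0.028]
contact_force: [0.1, 0.5, 0.6]
width: 0.076
gripper_force: 68.7
```

```bash
python3 -m inch '[[0,0,0,0,0,-0.0002,0],[0,0,0,0,0,-0.0004,0],[0,0,0,0,0,-0.0004,0]]'
python3 - <<'E'
from tray import *
S,T=look()
print([r.sense()['contact_force'].round(1) for _ in range(1)],blobs(S,[18,120,60],[35,255,255],(350,160,385,215))[1])
m,p,q=redrect(S,(300,200,420,310)); print(q)
E
```

```text
time: 26.35
position: [574.0, 95.7, 90.0]
eef_rot: [0.169, 2.876, -0.028]
contact_force: [1.2, 0.1, 1.9]
width: 0.077
gripper_force: 68.8
[array([ 0.5, -0.4,  1.3])] [(174, [359, 185, 13, 15], [365.1, 192.0])]
((360.315185546875, 273.45721435546875), (66.18336486816406, 24.82655906677246), 3.5763344764709473)
```

```bash
python3 -m inch '[[0,0,0,0,0,0,0.09],[0,0,0,0,0,0,0.1],[0,0,0,0,0,0,0.12],[0,0,0,0,0,0,0.15],[0,0,0,0,0,0,0.19],[0,0,0,0,0,0,0.23],[0,0,0,0,0,0,0.23],[0,0,0,0,0,0,0.23]]' 20
python3 - <<'E'
from tray import *
S,T=look()
print(r.sense()['contact_force'].round(1),blobs(S,[18,120,60],[35,255,255],(350,160,385,215))[1])
m,p,q=redrect(S,(300,200,420,310)); print(q)
for c in range(int(p[:,0].min()),int(p[:,0].max())+1,8):
    rr=p[p[:,0]==c][:,1]; print(c,rr.min(),rr.max(),end='; ')
E
```

```text
time: 27.45
position: [573.7, 95.6, 89.9]
eef_rot: [0.169, 2.876, -0.029]
contact_force: [0.2, 0.1, -0.7]
width: 0.228
gripper_force: 0.0
[-0.4  0.3  0. ] [(175, [359, 185, 13, 15], [365.1, 192.0])]
((359.9382019042969, 273.30291748046875), (66.64926147460938, 24.696273803710938), 4.398705005645752)
326 280.0 282.0; 334 273.0 283.0; 342 260.0 284.0; 350 261.0 284.0; Traceback (most recent call last):
  File "<stdin>", line 6, in <module>
    return umr_minimum(a, axis, None, out, keepdims, initial, where)
ValueError: zero-size array to reduction operation minimum which has no identity
```

Tray is on the hook, released, barely moved. Retreating slowly along the tool axis.

```bash
python3 -m inch '[[0,0,0,-0.001,0.0001,0.004,0.23],[0,0,0,-0.0026,0.0003,0.0097,0.23],[0,0,0,-0.0045,0.0005,0.017,0.23],[0,0,0,-0.0067,0.0008,0.025,0.23],[0,0,0,-0.0092,0.0011,0.0345,0.23],[0,0,0,-0.013,0.0016,0.0475,0.23],[0,0,0,-0.03,0.0036,0.06,0.23],[0,0,0,-0.06,0.007,0.07,0.23],[0,0,0,-0.1,0.012,0.08,0.23],[0,0,0,-0.13,0.016,0.08,0.23],[0,0,0,-0.15,0.018,0.08,0.23],[0,0,0,-0.15,0.018,0.08,0.23]]'
cat > chk.py <<'E'
from tray import *
S,T=look()
print(r.sense()['time'],r.sense()['contact_force'].round(1),blobs(S,[18,120,60],[35,255,255],(350,160,385,215))[1])
m,p,q=redrect(S,(300,200,420,310)); print(q, redrect(T,(270,140,380,260))[2])
for c in (328,344,352,376,384,392):
    rr=p[p[:,0]==c][:,1]
    if len(rr): print(c,rr.min(),rr.max(),end='; ')
print()
E
python3 chk.py
```

```text
time: 29.05
position: [422.9, 113.7, 170.2]
eef_rot: [0.168, 2.876, -0.029]
contact_force: [0.2, 0.3, -0.6]
width: 0.227
gripper_force: 0.0
29.15 [ 0.2 -0.6  0.4] [(176, [359, 185, 13, 15], [365.1, 192.0])]
((360.05596923828125, 273.244873046875), (66.55838775634766, 24.636207580566406), 4.236394882202148) ((318.6135559082031, 202.14846801757812), (21.608766555786133, 61.984779357910156), 7.594643592834473)
328 268.0 283.0; 344 260.0 284.0; 352 261.0 285.0; 376 263.0 286.0; 384 264.0 286.0; 392 270.0 286.0;
```

```bash
python3 -m inch '[[0,0,0,0,0,0,0.23],[0,0,0,0,0,0,0.23],[0,0,0,0,0,0,0.23]]'; python3 chk.py; python3 -m inch '[[0,0,0,0,0,0,0.23],[0,0,0,0,0,0,0.23],[0,0,0,0,0,0,0.23]]'; python3 chk.py
```

```text
time: 29.52
position: [424.0, 113.5, 169.7]
eef_rot: [0.169, 2.876, -0.029]
contact_force: [-0.9, 0.4, 0.1]
width: 0.234
gripper_force: 0.0
29.625 [ 0.1 -0.8 -0.7] [(174, [359, 185, 13, 15], [365.2, 191.9])]
((360.0152587890625, 273.2867736816406), (66.6159896850586, 24.651477813720703), 4.085616588592529) ((318.6976318359375, 202.16709899902344), (21.650711059570312, 62.050018310546875), 7.943472385406494)
328 268.0 283.0; 344 260.0 284.0; 352 261.0 285.0; 376 263.0 286.0; 384 264.0 286.0; 392 272.0 286.0; 
time: 30.0
position: [423.7, 113.6, 169.9]
eef_rot: [0.169, 2.876, -0.029]
contact_force: [0.3, 0.2, -0.0]
width: 0.231
gripper_force: 0.0
30.1 [-0.9  0.5 -0. ] [(173, [359, 185, 13, 15], [365.2, 191.9])]
((360.012451171875, 273.3072814941406), (66.57127380371094, 24.497455596923828), 3.6913859844207764) ((318.6976318359375, 202.16709899902344), (21.650711059570312, 62.050018310546875), 7.943472385406494)
328 263.0 283.0; 344 260.0 284.0; 352 261.0 285.0; 376 263.0 286.0; 384 264.0 286.0; 392 271.0 286.0;
```

```bash
H='settle'; for i in 1 2 3 4 5 6; do python3 -m inch '[[0,0,0,0,0,0,0.23],[0,0,0,0,0,0,0.23],[0,0,0,0,0,0,0.23],[0,0,0,0,0,0,0.23],[0,0,0,0,0,0,0.23],[0,0,0,0,0,0,0.23],[0,0,0,0,0,0,0.23],[0,0,0,0,0,0,0.23],[0,0,0,0,0,0,0.23],[0,0,0,0,0,0,0.23],[0,0,0,0,0,0,0.23],[0,0,0,0,0,0,0.23]]' >/dev/null; done
python3 - <<'E'
from tray import *
prev=None
for i in range(8):
    S=optics.grab_frame("side").astype(int)[180:300,300:420]
    if prev is not None: print(np.abs(S-prev).max(),np.abs(S-prev).mean().round(2),end=' | ')
    prev=S
print()
E
python3 chk.py
```

```text
32 2.21 | 27 2.2 | 31 2.21 | 33 2.21 | 30 2.22 | 28 2.2 | 28 2.2 | 
39.6 [-0.5 -0.7 -0.1] [(175, [359, 185, 13, 15], [365.1, 192.0])]
((360.05322265625, 273.2817077636719), (66.55838775634766, 24.710081100463867), 4.236394882202148) ((318.6135559082031, 202.14846801757812), (21.608766555786133, 61.984779357910156), 7.594643592834473)
328 268.0 283.0; 344 260.0 284.0; 352 261.0 285.0; 376 263.0 286.0; 384 264.0 286.0; 392 270.0 286.0;
```

Everything is still (the remaining difference is image noise only). Handing in.

```bash
python3 -c "
from bench import ticket
print(ticket.job_done())"
```

```text
the job is handed in; nothing more can be done
None
```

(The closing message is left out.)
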